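# Lock the tube block onto the bench shaker

## Robot

A 6-joint arm with a two-finger parallel gripper is mounted at the origin on the work surface. World frame = base frame: x ahead of the robot, y to its left, z up, the work surface at z = 0. Lengths are in mm, angles in rad, forces in N, time in s.
With the tool pointing down it reaches from about 250 to 725 mm from the base axis. Payload 9.7 kg.
Tool frame: the origin (TCP) lies on the centre line of the jaws, within the pads' length; the fingertips stand 19 mm ahead of it and the grasp point (between the pads) is the TCP (manip.tcp_to_tips is the z of the fingertips in the tool frame, in mm); z points along the fingers, y is the line along which they close (so a half turn about z gives the same grasp; the last joint's range is limited). The gripper opens to 85 mm and grips with 20 to 120 N. Pads are 22 mm wide; open, the fingers measure 114 mm over their backs; the gripper's body (76 mm by 85 mm) begins 54 mm behind the grasp point. The pads swing forward as they close: fully open they stand 13 mm farther back than shut.
Start: joints at [1.236, 0.087, 0.176, 1.66, 0, 1.571], TCP at [180.716, 519.46, 250.284] pointing down, gripper open.
Joint ranges: [-3.13, 3.13], [-0.85, 1.81], [-1.15, 1.24], [-2.2, 2.28], [-1.44, 1.52], [-3.14, 3.14]. Speed limits (rad/s): [2.22, 2.22, 2.57, 3.14, 3.14, 3.14].

## Interface

Orientations are given as a unit quaternion [x, y, z, w].
In Python, from station import manip gives the robot as it stands.
- The arm moves only by the shell command python3 -m inch 'ROWS' [FORCE]. ROWS is JSON, a list of rows, each a list of 7 numbers: the opening, from 0 (shut) to 1 (fully open), then the shift along the tool's x, y, z scaled (see below), then the turn, a rotation vector about the tool's x, y, z scaled (see below). A call has 1 to 5 rows; each row is the pose to reach, as a shift and turn from the pose commanded when the call began, along the tool's axes at that moment; what a row does not reach only later rows make up. The controller multiplies each number of a shift by 0.15 m and each number of a turn by 0.5 rad. A row lasts 1/8 s, in which the tool goes at most 62.5 mm and 10.7 degrees, less where a joint would pass 70% of its speed; a pose out of reach is approached as far as the arm can. A call with a number of a shift or a turn outside -1 to 1 is refused whole. A call with a gripper value outside its range is refused whole. The fingers move at their own pace and stop on an object; FORCE is the grip in N (left out, the last holds). Time passes only in rows, so rows that repeat a pose let the fingers close. It gives the time, the measured TCP pose, the force, the opening and the grip force at its end, in the units of the state.
- manip.get_state(): the state, without advancing time (a new reading comes with each control period).
- manip.get_image(name): name is "scene" or "top"; returns the picture (480x640x3 uint8, blue, green, red); there is no depth.
- manip.camera_info(name): a dict with "fov_y" (degrees; the focal length in pixels is half the picture's height over the tangent of half this angle, whatever the lens; pixels are square), "cx", "cy" (the principal point, pixels), "camera_from_world" (4x4, takes a point from world to camera coordinates). Camera axes: x right, y up, looking along -z (the intrinsics and any distortion apply to the point x, -y, -z); pixel columns grow to the right and rows downward; lengths in mm; the calibration is good to about 2 mm. A picture is of the moment at which its call begins. camera_info takes no time and is no camera call.
- manip.finish_job(): hands the job in; it is judged then, once.
The state is a dict: "time_s": time; "joint_positions": joint angles; "dq": joint speeds; "effort": joint torques, N m; "position": TCP position; "eef_rot": TCP orientation; "force": force on the tool from outside, world axes, zero at the start; "ft_torque": the same for the moment, N m; "gripper_width": finger opening in mm; "finger_force": force on a finger pad.
Only numpy, scipy, OpenCV 4.12 (cv2) and the standard library are available. Lean on these libraries where they do the work, as an engineer would, in place of code of your own. Each camera call takes 0.05 s, during which the arm holds its last target. There are 200 camera calls.

## Task

Take the blue quarter-turn key out of its white stand, lower it through the keyhole in the middle of the shaker's metal tube block, and turn it roughly a quarter turn until you feel it drop into its locked detent. Work gently, never forcing the key against the shaker, and leave the key locked in place, let go, with the other things on the bench left where they are.

Things in the scene. Friction and masses are not known exactly. Their poses are not given: they have to be found in the camera images.
- key: Loose upright quarter-turn key, 90 to 140 g, 75 mm tall. Origin: bottom end of its steel stem, 9 mm thick, nose tapered over 3 mm; z up. A cross bar sits low on the stem (key_bar). A white round flange 38 mm wide at 36-41 mm. Above it a blue grip bar, 40 mm long in x, 14 mm wide in y, at 41-75 mm, yellow line on top along x. It starts hanging in the stand by its flange with up to 2 mm of play.
- key_grip (a point): Point on the key's axis inside the blue grip bar, 63 mm above the key's origin: pinch the bar across its 14 mm width (key y) here. The flange's top is 22 mm below this point; keep the fingertips above it.
- key_bar (a point): Centre of the underside of the key's steel cross bar, on the key's axis 12 mm above its origin. The bar is 36 mm long (key x), 8 mm wide (key y), 6 mm high, in line with the blue grip. The key is the same turned half round.
- stand: Fixed white stand for the key with blue stripes, 70 (x) by 50 (y) by 45 mm high, origin at the centre of its underside. The key hangs in a slot 40.5 (x) by 12.5 mm (y) right through it, its flange on the stand's top face; lift it 40 mm to come clear.
- shaker: Fixed bench shaker: white housing 200 (x) by 170 (y) by 62 mm high, on it an aluminium tube block 146 by 120 mm, top 98 mm above the bench, with tube caps 4 mm higher at 50 mm and more from the middle. Origin: centre of its underside, z up. In the block's middle a grey plate 74 mm square, 6 mm thick, level with the top, holds the keyhole. All is rigid; over 30 N on the key is forcing it.
- keyhole (a point): Centre of the keyhole, level with the block's top face, 98 mm above the bench, axes as the shaker's. The keyhole is a rectangle 40 mm along x by 12 mm along y, upper edge bevelled 1.5 mm, through the 6 mm plate. The key's bar goes in along it, either way round. Below the plate is a 10 mm high space in which the bar can turn.
- ledge (a point): Point 16 mm below the keyhole, centre of the hidden level ledge on which the underside of the key's bar rides while it is turned (flange then 8 mm above the block). The key's nose is guided by an 11.5 mm round hole below, centred on the keyhole. The ledge carries the key when let go, so it can be gripped anew.
- lock_floor (a point): Floor of the detent, a slot 40 by 11 mm, 6 mm deep in the ledge. It lies 50 to 88 degrees clockwise from above of the keyhole, differing from run to run and NOT shown by this point's axes: feel for it, pressing down lightly (about 5 N) in or between small turns. Within 4 degrees of it the bar can drop 6 mm onto this floor (flange 2 mm above the block) and is locked.
- tip_box: Bystander: pipette tip box with yellow base and blue see-through lid, 122 by 87 by 75 mm, origin centre of underside.
- beaker: Bystander: glass beaker, 90 mm wide, 100 mm high, origin centre of underside.
- wash_bottle: Bystander: white bottle with red cap, 64 mm wide, 160 mm high, origin centre of underside.
- amber_jar: Bystander: amber jar, 60 mm wide, 85 mm high, origin centre of underside.
- tube_rack: Bystander: green tube rack, 70 by 150 by 48 mm, origin centre of underside.
- tissue_box: Bystander: orange tissue box, 110 by 200 by 60 mm, origin centre of underside.
- marker: Bystander: white pen with red cap lying flat, 130 mm long along x, 13 mm thick, origin centre of underside.
Not all that is in view belongs to the job. What is shaped like the key but orange or pink is not meant.

How it is judged:
By the outcome, as a careful person would: the job done as asked, in the order asked, and still so for the second after the job is handed in, with the robot touching nothing.
It also fails if it takes over 64 s, if anything falls off the work surface, if the arm or the gripper's body presses on something with over 40 N, if the wrist force passes 120 N, or if a joint passes its speed limit or range.

## Working session

There is one attempt and no reset: what is moved stays moved. The work goes in short steps, Python scripts to look and compute and a shell command to move; the robot and the scene stay as the last step left them, time stands still between calls to the robot, and variables do not carry over. Pictures are saved under pics/ and viewed, at most 10 in all, crops included, and the job is handed in when it is done.

```bash
mkdir -p pics; ls; python3 - <<'E'
from station import manip
import cv2,numpy as np
for n in("scene","top"):
    cv2.imwrite(f"pics/{n}0.png",manip.get_image(n)); i=manip.camera_info(n); print(n,i)
print(manip.get_state(), manip.tcp_to_tips)
E
```

```text
pics
scene {'fov_y': 47.2838666080328, 'cx': 325.9627151201204, 'cy': 238.42975761138126, 'camera_from_world': array([[ 3.03698147e-01,  9.52764808e-01, -2.58003434e-03,
        -1.75208684e+02],
       [-6.33931016e-01,  2.04088476e-01,  7.45975443e-01,
         3.36089026e+02],
       [ 7.11265704e-01, -2.24915796e-01,  6.65968454e-01,
        -1.76522166e+03],
       [ 0.00000000e+00,  0.00000000e+00,  0.00000000e+00,
         1.00000000e+00]])}
top {'fov_y': 52.12400515599064, 'cx': 316.1098288497457, 'cy': 236.84630946688088, 'camera_from_world': array([[ 1.62614894e-02, -9.99675934e-01, -1.95854884e-02,
        -1.53239711e+01],
       [ 9.97997792e-01,  1.50305301e-02,  6.14368803e-02,
        -6.08322960e+02],
       [-6.11225904e-02, -2.05453294e-02,  9.97918793e-01,
        -1.44547899e+03],
       [ 0.00000000e+00,  0.00000000e+00,  0.00000000e+00,
         1.00000000e+00]])}
{'time_s': 0.1, 'joint_positions': array([1.23601019e+00, 8.73737601e-02, 1.75253416e-01, 1.65978800e+00,
       1.23597758e-05, 1.57077840e+00]), 'dq': array([-0.00015565, -0.00082612,  0.00398055,  0.00028877,  0.00020578,
       -0.00059967]), 'effort': array([-6.51943174e-05, -5.21557045e+01,  4.65655410e+01,  1.60278630e-02,
        2.61595417e-06, -2.92648082e-06]), 'position': array([180.65377261, 519.30709997, 249.69171295]), 'eef_rot': array([ 1.66603563e-01,  9.86023805e-01, -5.47206106e-04, -9.87362959e-05]), 'force': array([-0.54401473,  0.07635808,  0.25528301]), 'ft_torque': array([0.0011055 , 0.00644901, 0.00135148]), 'finger_force': 0.0, 'gripper_width': 85.00982238925221} 19.0
```

View pics/scene0.png

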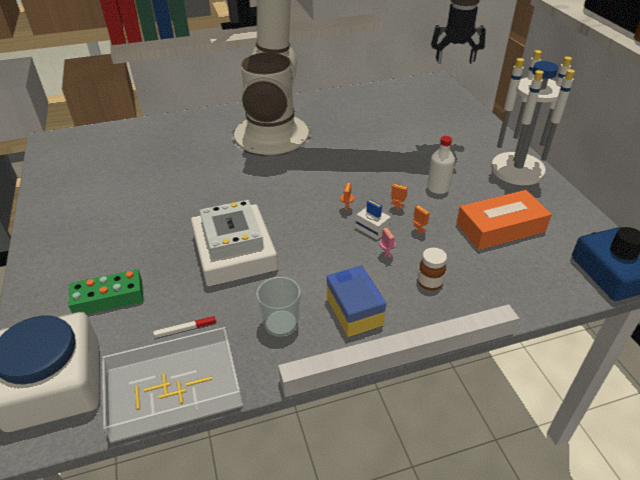

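View pics/top0.png

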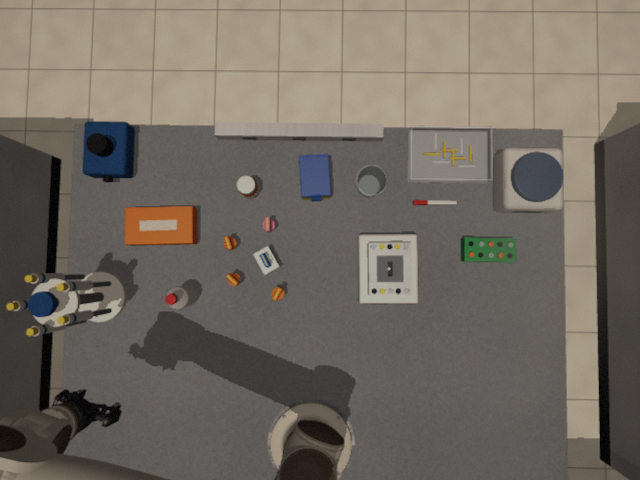

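```bash
cat > h.py <<'E'
import cv2,numpy as np
from station import manip
def ray(n,p):
    i=manip.camera_info(n); M=i["camera_from_world"]; f=240/np.tan(np.radians(i["fov_y"]/2))
    d=np.array([(p[0]-i["cx"])/f,-(p[1]-i["cy"])/f,-1]); R=M[:3,:3]
    return -R.T@M[:3,3],R.T@d
def onz(n,p,z):
    c,d=ray(n,p); return c+d*(z-c[2])/d[2]
def proj(n,P):
    i=manip.camera_info(n); M=i["camera_from_world"]; f=240/np.tan(np.radians(i["fov_y"]/2))
    q=M[:3,:3]@np.array(P)+M[:3,3]; return np.array([i["cx"]+f*q[0]/-q[2],i["cy"]-f*q[1]/-q[2]])
E
python3 - <<'E'
from h import *
s=cv2.imread("pics/scene0.png");t=cv2.imread("pics/top0.png")
z=lambda a,x,y,w,h:cv2.resize(a[y:y+h,x:x+w],(400,300),interpolation=cv2.INTER_CUBIC)
cv2.imwrite("pics/c1.png",np.vstack([np.hstack([z(t,225,230,80,60),z(t,340,224,100,75)]),np.hstack([z(s,334,185,80,60),z(s,185,190,100,75)])]))
E
```

```text
(no output)
```

View pics/c1.png

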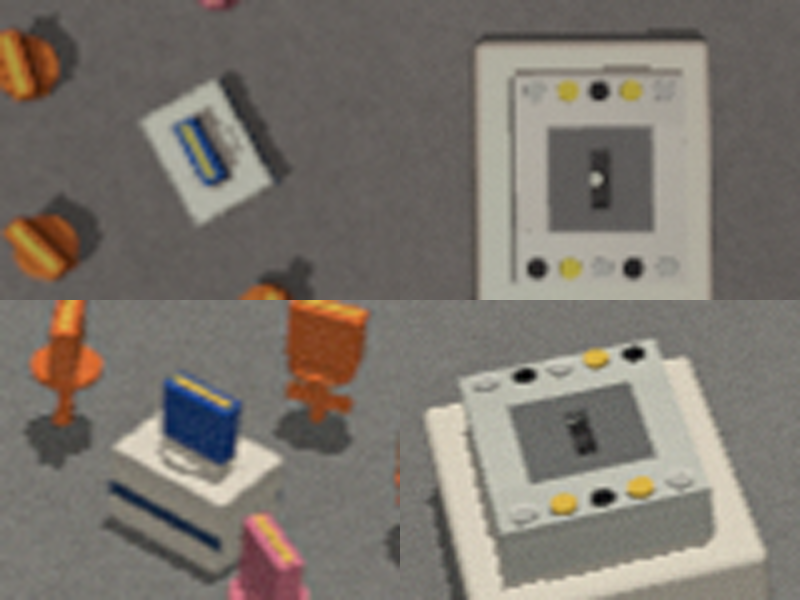

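Candidates: the blue key in its stand at top (265,259), scene (374,210). The lookalikes, in top view, are orange at (230,243), (233,279) and (279,293), and pink at (269,224). The crop confirms the blue one is in the stand, so that is my choice. In top view the grey plate with the keyhole is near (390,269).

```bash
python3 - <<'E'
from h import *
def big(m):
    c=max(cv2.findContours(m.astype(np.uint8),cv2.RETR_EXTERNAL,cv2.CHAIN_APPROX_NONE)[0],key=cv2.contourArea); return c
K=6
rois={"top":dict(k=(245,238,40,40),p=(372,250,36,36),st=(245,238,40,42)),"scene":dict(k=(362,195,26,28),p=(208,205,45,36))}
for n in("top","scene"):
    im=cv2.imread(f"pics/{n}0.png")
    def roi(r):
        x,y,w,h=r; return cv2.resize(im[y:y+h,x:x+w],None,fx=K,fy=K,interpolation=cv2.INTER_CUBIC).astype(int)
    up=lambda c,r:(c+.5)/K-.5+np.array(r[:2])
    r=rois[n]["k"];a=roi(r);yel=(a[...,2]-a[...,0]>20)&(a[...,1]-a[...,0]>10)
    c=big(yel);rc=cv2.minAreaRect(c);pts=up(cv2.boxPoints(rc),r);P=np.array([onz(n,p,84) for p in pts])
    e=[P[1]-P[0],P[2]-P[1]];L=max(e,key=np.linalg.norm)
    print(n,"key",P.mean(0).round(1),[np.linalg.norm(v).round(1) for v in e],"yaw",np.degrees(np.arctan2(L[1],L[0])).round(1))
    r=rois[n]["p"];a=roi(r);print(n,"plate ctr px",a[20,20],a[a.shape[0]//3,a.shape[1]//3])
    m=(a.mean(2)<140); m=cv2.morphologyEx(m.astype(np.uint8),cv2.MORPH_OPEN,np.ones((13,13)))
    c=big(m);h=cv2.convexHull(c);q=cv2.approxPolyN(h,4) if hasattr(cv2,'approxPolyN') else cv2.approxPolyDP(h,20,True)
    q=up(q.reshape(-1,2).astype(float),r);P=np.array([onz(n,p,98) for p in q]);e=np.roll(P,-1,0)-P
    print(n,"plate",P.mean(0).round(1),np.linalg.norm(e,axis=1).round(1),(np.degrees(np.arctan2(e[:,1],e[:,0]))%90).round(1), q.round(1).tolist())
    # keyhole blob
    if n=="top":
        r=rois[n]["st"];a=roi(r);m=(a.min(2)>150)|((a[...,0]-a[...,2])>40)|((a[...,2]-a[...,0])>20)
        rc=cv2.minAreaRect(big(m));P=np.array([onz(n,p,45) for p in up(cv2.boxPoints(rc),r)]);e=np.roll(P,-1,0)-P
        print("stand",P.mean(0).round(1),np.linalg.norm(e,axis=1).round(1),(np.degrees(np.arctan2(e[:,1],e[:,0]))).round(1))
        for p in((230,243),(233,279),(279,293),(269,224)):print(onz(n,p,70).round())
        r=(340,224,100,90);a=roi(r);rc=cv2.minAreaRect(big(a.min(2)>150));P=np.array([onz(n,p,62) for p in up(cv2.boxPoints(rc),r)]);e=np.roll(P,-1,0)-P
        print("housing",P.mean(0).round(1),np.linalg.norm(e,axis=1).round(1),(np.degrees(np.arctan2(e[:,1],e[:,0]))).round(1))
    else:
        print(proj("scene",(498,-177,98)))
E
```

```text
top key [536.9 140.1  84. ] [np.float64(4.5), np.float64(32.0)] yaw -151.0
top plate ctr px [160 169 174] [87 90 92]
top plate [ 518.4 -215.1   98. ] [75.5 75.8 74.6 74.6] [1.4 0.3 0.5 0.9] [[402.9, 254.9], [403.4, 281.9], [376.2, 281.6], [376.2, 254.9]]
stand [536.8 140.2  45. ] [48.3 68.2 48.2 68.2] [ -60.  -149.7  120.    30.4]
[584. 241.  70.]
[480. 230.  70.]
[443.  97.  70.]
[640. 130.  70.]
housing [ 517.4 -214.6   62. ] [161.5 190.9 160.1 191.3] [ -88.8 -179.4   91.3    1. ]
scene key [584.3 118.8  84. ] [np.float64(47.3), np.float64(67.8)] yaw 50.5
scene plate ctr px [172 185 187] [101 104 104]
scene plate [ 516.5 -216.7   98. ] [73.6 73.3 73.6 73.4] [1.1 1.2 1.1 1.2] [[248.8, 228.8], [217.1, 235.6], [211.4, 216.2], [241.9, 209.9]]
[244.99861896 214.34390651]
```

```bash
cat >> h.py <<'E'
from scipy.spatial.transform import Rotation as Ro
def go(P,yaw):  # units to shift/turn so that TCP is at P, tool y axis at yaw deg (or unchanged half), pointing down
    s=manip.get_state(); R=Ro.from_quat(s["eef_rot"]); a=np.radians(yaw)
    y=np.array([np.cos(a),np.sin(a),0]);z=np.array([0,0,-1.]);G=Ro.from_matrix(np.c_[np.cross(y,z),y,z])
    print("shift",(R.inv().apply(np.array(P)-s["position"])/150).round(3),"turn",((R.inv()*G).as_rotvec()/.5).round(3),"pos",s["position"].round(1),"F",s["force"].round(1),"t",s["time_s"],"w",round(s["gripper_width"],1), "j",s["joint_positions"].round(2))
E
python3 -m inch '[[0.6,-1,-0.52,0,0,0,-1],[0.6,-1,-0.52,0,0,0,-1],[0.6,-1,-0.52,0,0,0,-1]]'
python3 - <<'E'
from h import *
go((537,140,150),120); print(proj("scene",(537,140,84)))
im=cv2.imread("pics/scene0.png")[200:208,362:388].astype(int); ys,xs=np.nonzero((im[...,2]-im[...,0]>15)); print(xs.mean()+362,ys.mean()+200,len(xs))
E
```

```text
time_s: 0.48
position: [297.6, 395.1, 249.9]
eef_rot: [-0.085, 0.996, -0.0, -0.0]
force: [0.5, 0.2, 0.2]
gripper_width: 51.3
finger_force: 0.0
shift [-1.284 -1.947  0.667] turn [-0.001 -0.001 -0.705] pos [297.6 395.1 249.9] F [0.5 0.2 0.2] t 0.475 w 51.3 j [ 0.93 -0.05  0.04  1.66 -0.    0.75]
[374.80192061 203.36714659]
373.42105263157896 202.52631578947367 19
```

```bash

python3 -m inch '[[0.6,-0.65,-0.97,0,0,0,-0.7],[0.6,-0.65,-0.97,0,0,0,-0.7],[0.6,-0.65,-0.97,0,0,0,-0.7],[0.6,-0.65,-0.97,0,0,0,-0.7]]'
python3 - <<'E'
from h import *
go((537,140,150),120)
E
```

```text
time_s: 0.98
position: [418.8, 266.2, 249.8]
eef_rot: [-0.252, 0.968, -0.0, -0.0]
force: [-0.8, 0.4, -1.2]
gripper_width: 51.0
finger_force: 0.0
shift [-0.277 -1.118  0.666] turn [-0.001 -0.002 -0.027] pos [418.8 266.2 249.8] F [-0.8  0.4 -1.2] t 0.975 w 51.0 j [ 0.57 -0.04  0.04  1.66 -0.    0.06]
```

```bash

python3 -m inch '[[0.6,-0.25,-1,0,0,0,-0.03],[0.6,-0.25,-1,0,0,0,-0.03],[0.6,-0.25,-1,0,0,0,-0.03],[0.6,-0.27,-1,0.4,0,0,-0.03],[0.6,-0.27,-1,0.4,0,0,-0.03]]'
python3 - <<'E'
from h import *
go((537,140,120),120)
s=manip.get_image("scene");t=manip.get_image("top")
z=lambda a,x,y,w,h:cv2.resize(a[y:y+h,x:x+w],(400,300),interpolation=cv2.INTER_CUBIC)
cv2.imwrite("pics/c2.png",np.hstack([z(t,225,230,80,60),z(s,334,165,80,60)]))
E
```

```text
time_s: 1.6
position: [523.4, 158.2, 185.4]
eef_rot: [-0.262, 0.965, -0.0, -0.005]
force: [0.6, -0.1, 0.5]
gripper_width: 51.2
finger_force: 0.0
shift [-0.021 -0.152  0.435] turn [ 0.005 -0.019  0.013] pos [523.4 158.2 185.4] F [ 0.6 -0.1  0.5] t 1.6 w 51.2 j [ 0.29  0.07  0.04  1.54  0.   -0.24]
```

View pics/c2.png

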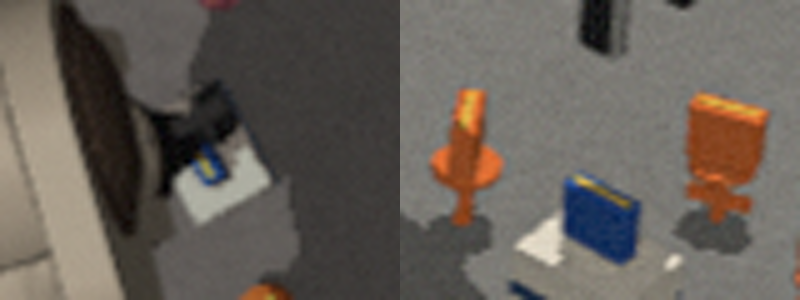

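The scene crop shows the key standing alone in the stand. Its top line is centred near (375,204), and the projected estimate was (374.8,203.4), so the estimate holds. The top view is now partly hidden by the arm.

```bash

python3 -m inch '[[0.6,-0.02,-0.152,0.25,0,-0.02,0.01],[0.6,-0.02,-0.152,0.46,0,-0.02,0.01],[0.6,-0.02,-0.152,0.46,0,-0.02,0.01],[0.6,-0.02,-0.152,0.46,0,-0.02,0.01]]'
python3 - <<'E'
from h import *
go((537,140,74),120)
s=manip.get_image("scene")
cv2.imwrite("pics/c3.png",cv2.resize(s[165:245,330:430],(750,600),interpolation=cv2.INTER_CUBIC))
print(proj("scene",manip.get_state()["position"]+[0,0,-19]))
E
```

```text
time_s: 2.2
position: [541.1, 141.1, 124.5]
eef_rot: [-0.26, 0.966, 0.001, 0.007]
force: [0.4, -0.3, 0.8]
gripper_width: 51.3
finger_force: 0.0
shift [0.032 0.008 0.336] turn [-0.002  0.027  0.005] pos [541.1 141.1 124.5] F [ 0.4 -0.3  0.8] t 2.2 w 51.3 j [ 0.25  0.08 -0.07  1.4   0.   -0.27]
[376.33916514 197.4091064 ]
```

View pics/c3.png

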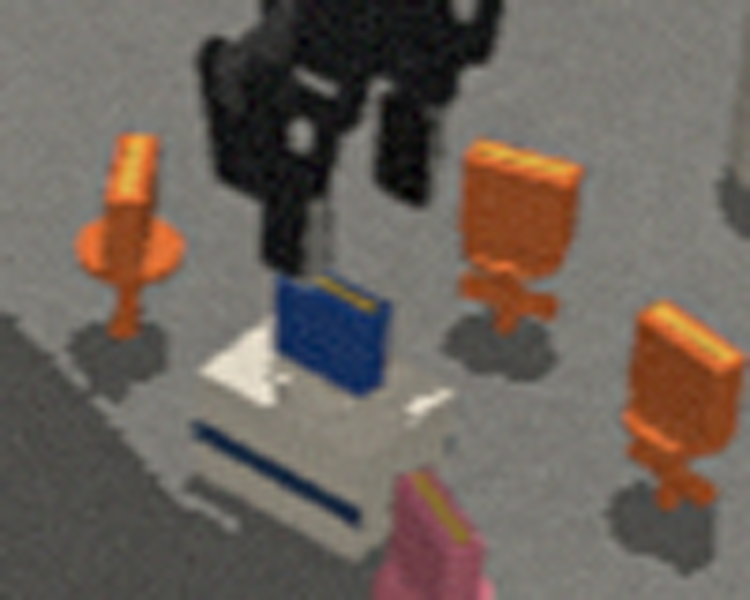

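The fingers straddle the blue grip: tips at crop (285,270) and (410,205), midpoint at scene (376,197), as projected. I'll correct the offset and descend.

```bash

python3 -m inch '[[0.6,0.02,0.008,0.1,0,0.02,0],[0.6,0.025,0.008,0.15,0,0.02,0],[0.6,0.025,0.008,0.15,0,0.02,0]]'
python3 - <<'E'
from h import *
go((537,140,74),120)
E
```

```text
time_s: 2.62
position: [535.9, 139.4, 97.7]
eef_rot: [-0.26, 0.966, 0.0, -0.001]
force: [0.0, 0.4, -0.1]
gripper_width: 51.5
finger_force: 0.0
shift [-0.009 -0.001  0.158] turn [ 0.001 -0.003  0.003] pos [535.9 139.4  97.7] F [ 0.   0.4 -0.1] t 2.625 w 51.5 j [ 0.25  0.09 -0.11  1.37  0.   -0.27]
```

Straight now. I'll descend and then close lightly.

```bash

python3 -m inch '[[0.6,-0.007,0,0.08,0,0,0],[0.6,-0.007,0,0.155,0,0,0],[0.6,-0.007,0,0.155,0,0,0],[0.6,-0.007,0,0.155,0,0,0]]' 30
python3 -m inch '[[0,0,0,0,0,0,0],[0,0,0,0,0,0,0],[0,0,0,0,0,0,0],[0,0,0,0,0,0,0]]' 30
python3 - <<'E'
from h import *
go((537,140,74),120)
E
```

```text
time_s: 3.12
position: [537.4, 140.1, 75.5]
eef_rot: [-0.26, 0.966, -0.0, -0.0]
force: [-0.6, -0.1, -0.4]
gripper_width: 51.2
finger_force: 0.0
time_s: 3.62
position: [537.6, 140.2, 75.9]
eef_rot: [-0.26, 0.966, 0.0, 0.0]
force: [-0.6, 0.3, 3.1]
gripper_width: 13.7
finger_force: 30.8
shift [0.004 0.001 0.013] turn [-0.     0.001  0.003] pos [537.6 140.2  75.9] F [-0.6  0.3  3.1] t 3.625 w 13.7 j [ 0.26  0.1  -0.14  1.32  0.   -0.27]
```

```bash

python3 -m inch '[[0,0,0,0,0,0,0],[0,0,0,-0.1,0,0,0],[0,0,0,-0.2,0,0,0],[0,0,0,-0.5,0,0,0],[0,0,0,-0.85,0,0,0]]' 60
python3 - <<'E'
from h import *
go((517,-216,200),91)
E
```

```text
time_s: 4.25
position: [536.9, 139.9, 204.6]
eef_rot: [-0.26, 0.966, -0.0, -0.001]
force: [0.8, -0.0, -1.4]
gripper_width: 13.1
finger_force: 58.5
shift [ 1.304 -1.987  0.031] turn [-0.    -0.002  1.015] pos [536.9 139.9 204.6] F [ 0.8 -0.  -1.4] t 4.25 w 13.1 j [ 0.25  0.09  0.09  1.57 -0.   -0.27]
```

```bash

python3 -m inch '[[0,0.2,-0.3,0,0,0,0.15],[0,0.42,-0.65,0,0,0,0.3],[0,0.65,-0.98,0,0,0,0.5],[0,0.65,-0.98,0,0,0,0.5],[0,0.65,-0.98,0,0,0,0.5]]'
python3 - <<'E'
from h import *
go((517,-216,200),91)
E
```

```text
time_s: 4.88
position: [526.8, -36.1, 203.7]
eef_rot: [-0.137, 0.991, 0.0, 0.0]
force: [0.8, 0.2, -1.4]
gripper_width: 13.3
finger_force: 58.8
shift [ 0.388 -1.137  0.024] turn [0.    0.001 0.515] pos [526.8 -36.1 203.7] F [ 0.8  0.2 -1.4] t 4.875 w 13.3 j [-0.07  0.02  0.02  1.57  0.   -0.34]
```

```bash

python3 -m inch '[[0,0.11,-0.33,0,0,0,0.2],[0,0.22,-0.65,0,0,0,0.35],[0,0.33,-1,0,0,0,0.5],[0,0.33,-1,0,0,0,0.5],[0,0.33,-1,0,0,0,0.515]]'
python3 - <<'E'
from h import *
go((517,-216,195),91)
E
```

```text
time_s: 5.5
position: [520.2, -192.6, 203.0]
eef_rot: [-0.01, 1.0, 0.0, -0.0]
force: [0.4, -0.1, -1.2]
gripper_width: 13.0
finger_force: 59.0
shift [ 0.024 -0.156  0.054] turn [ 0.001 -0.     0.003] pos [ 520.2 -192.6  203. ] F [ 0.4 -0.1 -1.2] t 5.5 w 13.0 j [-0.35  0.09  0.08  1.57  0.   -0.37]
```

```bash

python3 -m inch '[[0,0.022,-0.156,0.08,0,0,0],[0,0.022,-0.156,0.08,0,0,0],[0,0.022,-0.156,0.08,0,0,0],[0,0.022,-0.156,0.08,0,0,0]]'
python3 - <<'E'
from h import *
go((517.5,-216,190),91)
s=manip.get_image("scene");t=manip.get_image("top");p=manip.get_state()["position"]
q=proj("scene",p).astype(int);print(proj("scene",p+[0,0,-67]),proj("scene",(517.5,-216,98)))
cv2.imwrite("pics/s4.png",s)
z=lambda a,x,y,w,h:cv2.resize(a[y:y+h,x:x+w],(400,400),interpolation=cv2.INTER_CUBIC)
cv2.imwrite("pics/c4.png",np.hstack([z(t,350,230,80,80),z(s,190,160,80,80)]))
E
```

```text
time_s: 6.0
position: [517.3, -216.2, 191.6]
eef_rot: [-0.01, 1.0, -0.0, 0.0]
force: [0.5, 0.4, -0.7]
gripper_width: 13.2
finger_force: 59.1
shift [-0.001  0.002  0.01 ] turn [-0.     0.001  0.003] pos [ 517.3 -216.2  191.6] F [ 0.5  0.4 -0.7] t 6.0 w 13.2 j [-0.4   0.1   0.07  1.55  0.   -0.42]
[228.5823259  213.82328538] [230.22575619 222.60045854]
```

View pics/c4.png

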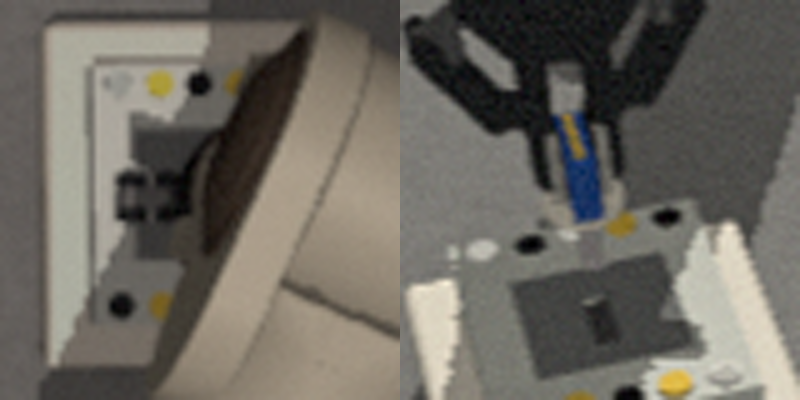

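The scene crop shows the key held above the plate: blue end face down to crop (588,220), stem at (592,245). The slot is visible at crop (585-625, 298-348), centre near scene (230,224). The top view is mostly hidden.

```bash
python3 - <<'E'
from h import *
im=cv2.imread("pics/s4.png").astype(int)
p=np.array([517.3,-216.2,191.6-66.9])
m=(im[...,0]-im[...,2]>45);m[:170]=0;m[215:]=0;m[:,:210]=0;m[:,245:]=0
ys,xs=np.nonzero(m);print("blue",xs.min(),xs.max(),ys.min(),ys.max())
for n,o in dict(bl=(20,-7,41),br=(20,7,41),tl=(20,-7,75),tr=(20,7,75),bn=(18,-4,12),bn2=(18,4,18),bt=(18,-4,18)).items(): print(n,proj("scene",p+o).round(1))
for r in range(183,206): print(r,[int(x) for x in np.nonzero(m[r])[0][[0,-1]]] if m[r].any() else None)
print(im[205:216,222:236].mean(2).astype(int))
print("slot");print(im[216:233,222:240].mean(2).astype(int))
for o in((20,-6),(20,6),(-20,-6),(-20,6)):print(proj("scene",(517.5+o[0],-216+o[1],98)).round(1))
E
```

```text
blue 221 229 183 203
bl [225.  205.5]
br [231.2 204.3]
tl [223.1 193.2]
tr [229.4 192.1]
bn [227.8 214.7]
bn2 [231. 212.]
bt [227.4 212.7]
183 [225, 226]
184 [221, 226]
185 [221, 226]
186 [222, 227]
187 [222, 227]
188 [222, 227]
189 [223, 227]
190 [223, 228]
191 [223, 228]
192 [223, 228]
193 [223, 228]
194 [223, 228]
195 [224, 228]
196 [224, 229]
197 [224, 229]
198 [224, 229]
199 [224, 229]
200 [225, 229]
201 [225, 229]
202 [225, 229]
203 [226, 229]
204 None
205 None
[[134 143 139 136 135 131 129 129 113 106 100  98  96  89]
 [167 168 166 134 109 105 102 102 108 111 100 102 100 107]
 [151 170 178 149 107 104 105  99 107 120 119 113 111 113]
 [120 130 128 111 100 100 104 100 109 123 116 118 122 116]
 [115 117 124 108 105 103  97 103 107 121 115 120 117 120]
 [120 116 116 111 103 101 102 100 107 117 119 118 118 117]
 [116 116 120 115 102  99 103 102 104 116 115 120 113 102]
 [118 119 119 117 108 107 115 102 109 104  88  74  65  67]
 [117 120 111 111 101 103 105 102  90  75  60  64  65  63]
 [ 92  85  74  68  67  72  67  72  64  67  65  67  64  65]
 [ 64  65  65  64  64  67  65  64  66 
[... 658 characters left out ...]
28  44  39  44  55  67  63  65  68  66  67]
 [ 70  69  66  68  70  63  49  34  40  42  37  51  64  68  67  66  62  65]
 [ 64  67  67  64  67  64  52  40  37  34  37  48  60  68  67  65  64  68]
 [ 71  71  66  64  68  65  63  44  34  40  41  45  61  70  68  65  64  68]
 [ 67  72  67  71  66  67  65  44  43  49  61  52  68  63  68  63  62  64]
 [ 66  66  64  66  64  63  73  68  71  72  61  68  66  63  69  65  64  63]
 [ 70  67  73  64  62  66  70  68  64  67  64  60  66  61  61  62  66  62]
 [ 63  67  69  64  67  69  71  62  64  66  64  66  68  71  74  78  95  93]
 [ 66  63  67  65  60  66  64  68  65  69  73  85  94  97 112 117 119 116]]
[229.2 228.4]
[234.3 227.4]
[226.2 217.9]
[231.2 216.9]
```

```bash

python3 -m inch '[[0,-0.017,0.007,0.1,0,0,0],[0,-0.017,0.007,0.15,0,0,0],[0,-0.017,0.007,0.15,0,0,0],[0,-0.017,0.007,0.15,0,0,0]]'
python3 - <<'E'
from h import *
go((520,-215,166),91)
s=manip.get_image("scene");cv2.imwrite("pics/s5.png",s);p=manip.get_state()["position"]
cv2.imwrite("pics/c5.png",cv2.resize(s[195:240,200:260],(800,600),interpolation=cv2.INTER_CUBIC))
print(proj("scene",p+[0,0,-67]),proj("scene",p+[18,0,-55]))
E
```

```text
time_s: 6.6
position: [519.5, -216.2, 168.6]
eef_rot: [-0.009, 1.0, -0.0, -0.0]
force: [-0.7, 0.1, -1.0]
gripper_width: 13.1
finger_force: 59.1
shift [-0.004  0.008  0.017] turn [-0. -0.  0.] pos [ 519.5 -216.2  168.6] F [-0.7  0.1 -1. ] t 6.6 w 13.1 j [-0.39  0.1   0.03  1.5  -0.   -0.41]
[230.08326974 221.92953575] [230.86699744 222.72817503]
```

View pics/c5.png

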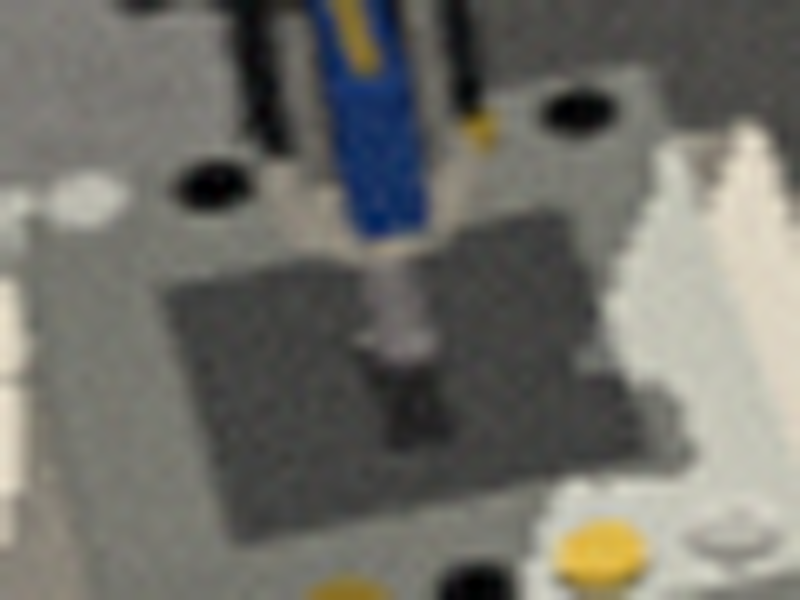

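The crop shows the key's nose at about scene (229.7,221.5), over the far half of the slot, and lined up sideways. The slot ends near row 228. I'll shift about +1 mm in x and y, then lower while watching the force.

```bash

python3 -m inch '[[0,-0.005,0.007,0,0,0,0],[0,-0.005,0.007,0.02,0,0,0],[0,-0.005,0.007,0.045,0,0,0],[0,-0.005,0.007,0.065,0,0,0],[0,-0.005,0.007,0.065,0,0,0]]'
python3 - <<'E'
from h import *
go((520.3,-215,154),91);print(manip.get_state()["ft_torque"].round(2))
E
```

```text
time_s: 7.28
position: [520.1, -215.0, 158.3]
eef_rot: [-0.009, 1.0, 0.0, -0.0]
force: [0.3, 0.1, -1.4]
gripper_width: 12.9
finger_force: 59.1
shift [-0.002  0.     0.029] turn [ 0.001 -0.001  0.   ] pos [ 520.1 -215.   158.3] F [ 0.3  0.1 -1.4] t 7.275 w 12.9 j [-0.39  0.1   0.02  1.48  0.   -0.41]
[ 0.02 -0.03 -0.02]
```

```bash

python3 -m inch '[[0,0,0,0.01,0,0,0],[0,0,0,0.02,0,0,0],[0,0,0,0.026,0,0,0],[0,0,0,0.026,0,0,0]]'
python3 - <<'E'
from h import *
go((520.3,-215,154),91);print(manip.get_state()["ft_torque"].round(2))
E
python3 -m inch '[[0,0,0,0.007,0,0,0],[0,0,0,0.014,0,0,0],[0,0,0,0.014,0,0,0]]'
python3 - <<'E'
from h import *
go((520.3,-215,150),91);print(manip.get_state()["ft_torque"].round(2))
E
```

```text
time_s: 7.78
position: [520.2, -215.1, 154.8]
eef_rot: [-0.009, 1.0, 0.0, -0.0]
force: [-0.2, -0.5, -0.7]
gripper_width: 12.7
finger_force: 59.1
shift [-0.001  0.001  0.005] turn [ 0. -0.  0.] pos [ 520.2 -215.1  154.8] F [-0.2 -0.5 -0.7] t 7.775 w 12.7 j [-0.39  0.1   0.01  1.48 -0.   -0.41]
[ 0.04  0.   -0.01]
time_s: 8.15
position: [520.2, -215.1, 152.6]
eef_rot: [-0.009, 1.0, 0.0, -0.0]
force: [0.1, 0.1, -1.3]
gripper_width: 12.9
finger_force: 59.1
shift [-0.001  0.     0.017] turn [ 0. -0.  0.] pos [ 520.2 -215.1  152.6] F [ 0.1  0.1 -1.3] t 8.15 w 12.9 j [-0.39  0.1   0.    1.47  0.   -0.41]
[ 0.04  0.02 -0.02]
```

```bash

for i in 1; do python3 -m inch '[[0,0,0,0.007,0,0,0],[0,0,0,0.007,0,0,0]]'; done | grep -E "position|force: \["
python3 -m inch '[[0,0,0,0.007,0,0,0],[0,0,0,0.007,0,0,0]]' | grep -E "position|force: \["
python3 - <<'E'
from h import *
go((520.3,-215,146),91);print(manip.get_state()["ft_torque"].round(2))
E
```

```text
position: [520.2, -215.1, 151.6]
force: [0.2, -0.6, -1.7]
position: [520.2, -215.1, 150.6]
force: [0.0, 0.3, -0.1]
shift [-0.001  0.001  0.03 ] turn [ 0.    -0.     0.001] pos [ 520.2 -215.1  150.6] F [ 0.   0.3 -0.1] t 8.65 w 12.8 j [-0.39  0.1   0.    1.47  0.   -0.41]
[ 0.   -0.02  0.02]
```

```bash

for i in 1 2 3; do case $i in *) python3 -m inch '[[0,0,0,0.007,0,0,0],[0,0,0,0.007,0,0,0]]';; esac; done | grep -E "position|force: \["
python3 - <<'E'
from h import *
go((520.3,-215,146),91);print(manip.get_state()["ft_torque"].round(2))
E
```

```text
position: [520.2, -215.1, 149.5]
force: [0.8, -0.1, -0.7]
position: [520.2, -215.1, 148.4]
force: [0.5, -0.6, 0.1]
position: [520.2, -215.1, 147.4]
force: [0.8, -0.3, -2.2]
shift [-0.001  0.     0.009] turn [ 0.    -0.     0.001] pos [ 520.2 -215.1  147.4] F [ 0.8 -0.3 -2.2] t 9.4 w 13.0 j [-0.39  0.1  -0.01  1.46  0.   -0.41]
[-0.    0.01  0.01]
```

```bash

python3 -m inch '[[0,0,0,0.007,0,0,0],[0,0,0,0.014,0,0,0],[0,0,0,0.014,0,0,0]]' | grep -E "position|force: \["
python3 -m inch '[[0,0,0,0.007,0,0,0],[0,0,0,0.014,0,0,0],[0,0,0,0.014,0,0,0]]' | grep -E "position|force: \["
python3 - <<'E'
from h import *
go((520.3,-215,138),91);print(manip.get_state()["ft_torque"].round(2))
E
```

```text
position: [520.1, -215.1, 145.3]
force: [-1.1, -0.4, -1.8]
position: [520.2, -215.1, 143.2]
force: [-0.3, -0.9, -1.6]
shift [-0.001  0.001  0.034] turn [ 0. -0.  0.] pos [ 520.2 -215.1  143.2] F [-0.3 -0.9 -1.6] t 10.15 w 12.5 j [-0.39  0.1  -0.01  1.45 -0.   -0.41]
[-0.12  0.15  0.01]
```

```bash

python3 -m inch '[[0,0,0,0.007,0,0,0],[0,0,0,0.007,0,0,0]]' | grep -E "position|force: \["
python3 -m inch '[[0,0,0,0.007,0,0,0],[0,0,0,0.007,0,0,0]]' | grep -E "position|force: \["
python3 - <<'E'
from h import *
go((520.3,-215,138),91);print(manip.get_state()["ft_torque"].round(2))
E
```

```text
position: [520.2, -215.1, 142.2]
force: [-0.8, -0.4, -1.6]
position: [520.2, -215.1, 141.1]
force: [-1.2, -2.1, -0.4]
shift [-0.001  0.001  0.021] turn [-0. -0.  0.] pos [ 520.2 -215.1  141.1] F [-1.2 -2.1 -0.4] t 10.65 w 13.0 j [-0.39  0.1  -0.02  1.45 -0.   -0.41]
[-0.2   0.29  0.  ]
```

```bash

python3 -m inch '[[0,0.006,-0.004,0,0,0,0],[0,0.006,-0.004,0,0,0,0]]' | grep -E "position|force: \["
python3 - <<'E'
from h import *
print(manip.get_state()["ft_torque"].round(2))
E
python3 -m inch '[[0,0,0,0.007,0,0,0],[0,0,0,0.014,0,0,0],[0,0,0,0.014,0,0,0]]' | grep -E "position|force: \["
python3 - <<'E'
from h import *
go((520.3,-215,138),91);print(manip.get_state()["ft_torque"].round(2))
E
```

```text
position: [519.4, -215.7, 141.2]
force: [0.7, -0.4, -1.3]
[-0.01  0.02 -0.03]
position: [519.3, -215.7, 138.9]
force: [-1.2, 0.2, -1.3]
shift [-0.007  0.004  0.006] turn [ 0.    -0.     0.001] pos [ 519.3 -215.7  138.9] F [-1.2  0.2 -1.3] t 11.275 w 12.7 j [-0.39  0.1  -0.02  1.45  0.   -0.41]
[-0.04  0.03  0.03]
```

Clean fit. Continuing down to the ledge, expected at TCP z of about 137.

```bash

python3 -m inch '[[0,0,0,0.007,0,0,0],[0,0,0,0.007,0,0,0]]' | grep -E "position|force: \["
python3 -m inch '[[0,0,0,0.005,0,0,0],[0,0,0,0.005,0,0,0]]' | grep -E "position|force: \["
python3 -m inch '[[0,0,0,0.004,0,0,0],[0,0,0,0.004,0,0,0]]' | grep -E "position|force: \["
python3 - <<'E'
from h import *
go((520.3,-215,138),91);print(manip.get_state()["ft_torque"].round(2))
E
```

```text
position: [519.3, -215.7, 137.9]
force: [-0.3, 0.7, -0.1]
position: [519.3, -215.7, 137.2]
force: [-0.2, 0.9, -0.9]
position: [519.4, -215.7, 137.0]
force: [-0.5, 0.7, 1.9]
shift [-0.006  0.005 -0.007] turn [-0.     0.001  0.001] pos [ 519.4 -215.7  137. ] F [-0.5  0.7  1.9] t 12.025 w 13.2 j [-0.39  0.1  -0.03  1.44  0.   -0.41]
[ 0.08  0.15 -0.01]
```

```bash

python3 -m inch '[[0,0,0,0.003,0,0,0],[0,0,0,0.003,0,0,0]]' | grep -E "position|force: \["
python3 -m inch '[[0,0,0,0,0,0,0.15],[0,0,0,0,0,0,0.3],[0,0,0,0,0,0,0.3]]' | grep -E "position|force: \["
python3 - <<'E'
from h import *
go((519.4,-215.7,137),91);print(manip.get_state()["ft_torque"].round(2))
E
```

```text
position: [519.4, -215.7, 136.9]
force: [-1.9, 1.0, 5.1]
position: [519.7, -215.9, 136.9]
force: [1.1, 0.2, 6.1]
shift [ 0.002  0.001 -0.   ] turn [-0.001  0.003 -0.299] pos [ 519.7 -215.9  136.9] F [1.1 0.2 6.1] t 12.65 w 12.9 j [-0.39  0.1  -0.03  1.44 -0.   -0.26]
[-0.08 -0.04  0.01]
```

```bash

python3 -m inch '[[0,0,0,0,0,0,0.15],[0,0,0,0,0,0,0.3],[0,0,0,0,0,0,0.45],[0,0,0,0,0,0,0.6],[0,0,0,0,0,0,0.6]]' | grep -E "position|force: \["
python3 - <<'E'
from h import *
go((519.4,-215.7,137),91);print(manip.get_state()["ft_torque"].round(2))
E
```

```text
position: [519.7, -215.9, 136.9]
force: [-0.0, -0.2, 5.1]
shift [ 0.003  0.    -0.   ] turn [-0.001  0.003 -0.898] pos [ 519.7 -215.9  136.9] F [-0.  -0.2  5.1] t 13.275 w 13.1 j [-0.39  0.1  -0.03  1.44 -0.    0.04]
[-0.02 -0.02 -0.06]
```

```bash

python3 -m inch '[[0,0,0,0,0,0,0.15],[0,0,0,0,0,0,0.3],[0,0,0,0,0,0,0.45],[0,0,0,0,0,0,0.6],[0,0,0,0,0,0,0.6]]' | grep -E "position|force: \["
python3 - <<'E'
from h import *
go((519.4,-215.7,137),91);print(manip.get_state()["ft_torque"].round(2))
E
```

```text
position: [519.5, -215.9, 136.8]
force: [-1.2, 0.4, 5.1]
shift [ 0.001  0.001 -0.001] turn [-1.000e-03  2.000e-03 -1.498e+00] pos [ 519.5 -215.9  136.8] F [-1.2  0.4  5.1] t 13.9 w 12.8 j [-0.39  0.1  -0.03  1.44 -0.    0.34]
[-0.1   0.27 -0.02]
```

```bash

python3 -m inch '[[0,0,0,0,0,0,0.1],[0,0,0,0,0,0,0.1]]' | grep -E "position|force: \["
python3 -m inch '[[0,0,0,0,0,0,0.1],[0,0,0,0,0,0,0.1]]' | grep -E "position|force: \["
python3 -m inch '[[0,0,0,0,0,0,0.1],[0,0,0,0,0,0,0.1]]' | grep -E "position|force: \["
python3 - <<'E'
from h import *
go((519.4,-215.7,137),91);print(manip.get_state()["ft_torque"].round(2))
E
```

```text
position: [519.4, -215.9, 136.8]
force: [-1.3, 0.1, 5.1]
position: [519.4, -215.9, 136.8]
force: [-1.9, -0.5, 4.7]
position: [519.3, -215.9, 136.6]
force: [-2.4, -0.6, 6.1]
shift [ 0.001  0.001 -0.003] turn [-1.000e-03  1.000e-03 -1.796e+00] pos [ 519.3 -215.9  136.6] F [-2.4 -0.6  6.1] t 14.65 w 13.0 j [-0.39  0.1  -0.03  1.44 -0.    0.49]
[-0.21  0.49  0.05]
```

```bash

python3 -m inch '[[0,0.0015,-0.005,0,0,0,0],[0,0.0015,-0.005,0,0,0,0.1],[0,0.0015,-0.005,0,0,0,0.1]]' | grep -E "position|force: \["
python3 - <<'E'
from h import *
print(manip.get_state()["ft_torque"].round(2))
E
python3 -m inch '[[0,0,0,0,0,0,0.1],[0,0,0,0,0,0,0.1]]' | grep -E "position|force: \["
python3 -m inch '[[0,0,0,0,0,0,0.1],[0,0,0,0,0,0,0.1]]' | grep -E "position|force: \["
python3 - <<'E'
from h import *
go((519.4,-215.7,137),91);print(manip.get_state()["ft_torque"].round(2))
E
```

```text
position: [518.6, -216.0, 135.8]
force: [0.7, -1.0, -0.2]
[-0.32 -0.19  0.04]
position: [518.4, -216.1, 135.7]
force: [-0.1, -2.6, -1.2]
position: [518.4, -216.1, 135.8]
force: [-0.1, -2.0, -1.7]
shift [-0.001  0.007 -0.008] turn [-1.000e-03 -2.000e-03 -2.096e+00] pos [ 518.4 -216.1  135.8] F [-0.1 -2.  -1.7] t 15.525 w 13.1 j [-0.39  0.1  -0.03  1.44 -0.    0.64]
[-0.51  0.13 -0.  ]
```

Fz fell to roughly the key's own weight at about 54-60° of turn, so the bar seems to be at the detent. I'll lower gently.

```bash

python3 -m inch '[[0,-0.003,-0.002,0,0,0,0],[0,-0.003,-0.002,0.006,0,0,0],[0,-0.003,-0.002,0.006,0,0,0]]' | grep -E "position|force: \["
python3 -m inch '[[0,0,0,0.006,0,0,0],[0,0,0,0.006,0,0,0]]' | grep -E "position|force: \["
python3 - <<'E'
from h import *
go((519.4,-215.7,137),91);print(manip.get_state()["ft_torque"].round(2))
E
```

```text
position: [518.6, -216.4, 135.2]
force: [0.3, -0.4, -1.4]
position: [518.5, -216.5, 134.3]
force: [0.2, -0.6, -0.1]
shift [ 0.002  0.008 -0.018] turn [ 0.    -0.    -2.099] pos [ 518.5 -216.5  134.3] F [ 0.2 -0.6 -0.1] t 16.15 w 12.7 j [-0.4   0.1  -0.03  1.44  0.    0.64]
[0.01 0.   0.01]
```

Dropping in freely, with no load. Floor expected about 6 mm below the ledge, TCP z of about 130.9.

```bash

python3 -m inch '[[0,0,0,0.007,0,0,0],[0,0,0,0.007,0,0,0]]' | grep -E "position|force: \["
python3 -m inch '[[0,0,0,0.007,0,0,0],[0,0,0,0.007,0,0,0]]' | grep -E "position|force: \["
python3 -m inch '[[0,0,0,0.005,0,0,0],[0,0,0,0.005,0,0,0]]' | grep -E "position|force: \["
python3 -m inch '[[0,0,0,0.004,0,0,0],[0,0,0,0.004,0,0,0]]' | grep -E "position|force: \["
python3 - <<'E'
from h import *
go((519.4,-215.7,137),91);print(manip.get_state()["ft_torque"].round(2))
E
```

```text
position: [518.5, -216.5, 133.2]
force: [0.2, 0.4, -1.0]
position: [518.5, -216.5, 132.2]
force: [-0.3, 0.2, -1.4]
position: [518.6, -216.5, 131.5]
force: [-0.1, -0.6, -0.8]
position: [518.6, -216.6, 131.0]
force: [-0.5, 0.6, -0.8]
shift [ 0.002  0.008 -0.04 ] turn [ 0.   0.  -2.1] pos [ 518.6 -216.6  131. ] F [-0.5  0.6 -0.8] t 17.15 w 12.9 j [-0.4   0.1  -0.04  1.43  0.    0.64]
[-0.02 -0.02  0.02]
```

```bash

python3 -m inch '[[0,0,0,0.004,0,0,0],[0,0,0,0.004,0,0,0]]' | grep -E "position|force: \["
python3 -m inch '[[0,0,0,0.003,0,0,0],[0,0,0,0.003,0,0,0]]' | grep -E "position|force: \["
python3 - <<'E'
from h import *
print(manip.get_state()["ft_torque"].round(2))
E
```

```text
position: [518.6, -216.6, 131.0]
force: [-2.2, 1.8, 4.7]
position: [518.6, -216.6, 131.0]
force: [-2.6, 0.3, 7.9]
[0.25 0.7  0.04]
```

It rests on the detent floor, 6 mm below the ledge. Now I'll relax the load, release and rise.

```bash

python3 -m inch '[[0,0,0,-0.003,0,0,0],[0.4,0,0,-0.003,0,0,0],[0.4,0,0,-0.003,0,0,0],[0.4,0,0,-0.003,0,0,0]]' 
python3 -m inch '[[0.4,0,0,-0.1,0,0,0],[0.4,0,0,-0.35,0,0,0],[0.4,0,0,-0.8,0,0,0],[0.4,0,0,-1,0,0,0],[0.4,0,0,-1,0,0,0]]' 
python3 -m inch '[[0.4,0,1,0,0,0,0],[0.4,0,1,0,0,0,0],[0.4,0,1,0,0,0,0],[0.4,0,1,0,0,0,0]]' 
python3 - <<'E'
from h import *
s=manip.get_image("scene");t=manip.get_image("top")
z=lambda a,x,y,w,h:cv2.resize(a[y:y+h,x:x+w],(400,400),interpolation=cv2.INTER_CUBIC)
cv2.imwrite("pics/c6.png",np.hstack([z(t,350,230,80,80),z(s,190,175,80,80)]))
E
```

```text
time_s: 18.15
position: [518.6, -216.5, 130.2]
eef_rot: [0.494, 0.87, -0.0, -0.0]
force: [-0.6, -0.1, 0.4]
gripper_width: 34.2
finger_force: 0.0
time_s: 18.77
position: [519.4, -216.9, 284.6]
eef_rot: [0.494, 0.87, 0.0, 0.003]
force: [0.7, 0.7, -0.6]
gripper_width: 34.2
finger_force: 0.0
time_s: 19.27
position: [648.3, -138.4, 278.4]
eef_rot: [0.493, 0.87, -0.0, -0.001]
force: [-0.7, -0.1, -0.4]
gripper_width: 33.9
finger_force: 0.0
```

View pics/c6.png

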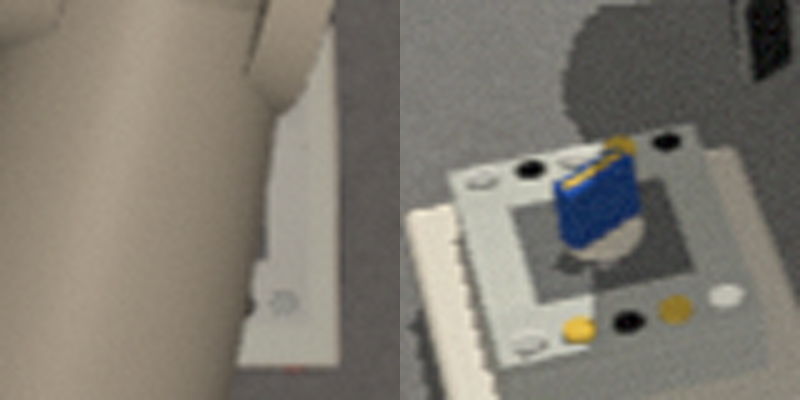

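The crop shows the key upright and turned, with its flange just above the plate at about crop (610,240), and the gripper clear of it.

```bash

python3 -m inch '[[0.4,0,0,0,0,0,0],[0.4,0,0,0,0,0,0],[0.4,0,0,0,0,0,0]]' | head -2
python3 -c "from station import manip; print(manip.finish_job())"
```

```text
time_s: 19.75
position: [647.0, -140.1, 280.9]
the job is handed in; nothing more can be done
None
```

The blue key is in the shaker's keyhole, turned about 60° clockwise, dropped 6 mm onto the detent floor and released; the job was handed in at about 20 s, with the highest force I read on the tool about 8 N.

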